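# Feel for the light sensor in the dark box and dock it in its cradle

## Robot

A 6-joint arm with a two-finger parallel gripper is mounted at the origin on the work surface. World frame = base frame: x ahead of the robot, y to its left, z up, the work surface at z = 0. Lengths are in m, angles in rad, forces in N, time in s.
With the tool pointing down it reaches from about 0.275 to 0.75 m from the base axis. Payload 10.2 kg.
Tool frame: the origin (TCP) lies between the finger pads; the fingertips stand 19 mm ahead of it and the grasp point (between the pads) is the TCP; z points along the fingers, x is the direction in which the jaws open and shut, and the axes are right-handed (so a half turn about z gives the same grasp; the last joint's range is limited). The gripper opens to 88 mm and grips with 3 to 60 N. Pads are 18 mm wide; open, the fingers measure 123 mm over their backs; the gripper's body (75 mm by 187 mm) begins 45 mm behind the grasp point.
Start: joints at [-1.343, 0.313, 1.498, -0, 1.331, -0.223], TCP at [0.229, -0.473, 0.258] pointing down, gripper open.
Joint ranges: [-2.94, 2.94], [-0.97, 2.17], [0.19, 2.56], [-1.23, 4.37], [0.02, 3.11], [-2.88, 2.88]. Speed limits (rad/s): [2.39, 2.39, 3.01, 3.14, 3.14, 3.14].

## Interface

Orientations are given as a unit quaternion [x, y, z, w].
In Python, from plant import * gives the robot as it stands.
- The arm moves only by the tool arm_command, never from a script. Its argument "moves" is a list that holds one entry, the list of rows, each a list of 7 numbers: the turn, a rotation vector about the tool's x, y, z as a fraction of full scale, then the shift along the tool's x, y, z as a fraction of full scale, then the closure, from 0 (fully open) to 1 (shut). In form: [[[rx, ry, rz, x, y, z, jaw], ...]]. A call has 1 to 20 rows; each row shifts and turns the commanded pose from where the row before left it, along the tool's axes as they then stand; what a row does not reach is not made up. Full scale, the value 1, is 120 mm for a shift and 60 degrees for a turn. A row lasts 1/10 s, in which the tool goes at most 50 mm and 8.59 degrees, less where a joint would pass 70% of its speed; a pose out of reach is approached as far as the arm can. A call with a number of a shift or a turn outside -1 to 1 is refused whole. A call with a gripper value outside its range is refused whole. The fingers move at their own pace and stop on an object; "newtons" is the grip in N (left out, the last holds). Time passes only in rows, so rows that do not move let the fingers close. It gives the time, the measured TCP pose, the force and the opening at its end, in the units of the state.
- state(): the state, without advancing time (a new reading comes with each control period).
- snapshot(name): name is "scene" or "top" or "wrist"; returns (picture, depth): 480x640x3 uint8, red, green, blue; 480x640 float32, m along the optical axis (not along the pixel's ray), 0 where there is no reading.
- camera_params(name): a dict with "intrinsics" (3x3 intrinsics, pixels), "extrinsics" (4x4, takes a point from world to camera coordinates). Camera axes: x right, y down, z forward; pixel columns grow to the right and rows downward; lengths in m; the calibration is good to about 2 mm. A picture is of the moment at which its call begins: read the wrist's pose just before it. camera_params takes no time and is no camera call; for the wrist camera it gives the pose at the moment of the call.
- job_done(): hands the job in, once; it reports no verdict.
The state is a dict: "time_s": time; "joint_pos": joint angles; "qvel": joint speeds; "joint_efforts": joint torques, N m; "tool_pos": TCP position; "orientation": TCP orientation; "force": force on the tool from outside, world axes, zero at the start; "moment": the same for the moment, N m; "gripper_width": finger opening in m.
Only numpy, scipy, OpenCV 4.12 (cv2) and the standard library are available. Lean on these libraries where they do the work, as an engineer would, in place of code of your own. Each camera call takes 0.05 s, during which the arm holds its last target. There are 200 camera calls.

## Task

The light sensor lies somewhere in the black dark box, out of sight under the sprung flaps of its lid: reach down through the flaps, feel for it and lift it out. Lay it foot down on the cork mat and let go of it, then take it again across its narrow sides and set it gently, foot down, in the reading cradle: on the base plate between the two end cheeks, midway across them. Do not drop it, and leave the other things on the bench where they are.

Things in the scene. Friction and masses are not known exactly. Their poses are not given: they have to be found in the camera images.
- sensor_mid (a point): Centre of the loose grey light sensor (about 0.14 kg): 18 mm wide (x), 60 long (y), 29 high (z, up), flat foot, round back on top, flat ends. This point is 14.5 mm above the foot. It starts on the dark box's floor, along the slot (within 0.06 rad), at most 2 mm beside the box's centre line and 45 mm along it from the middle. Either way round is right.
- darkbox: Black opaque box, fixed: 110 (x) by 260 (y) mm, 58 mm high, origin at the centre of its underside, z up. Inner floor 6 mm up, inside 98 by 248 mm, with two ribs 3 mm high along the floor at x = +-11.5 mm: keep fingertips above them. The back of the sensor in it is 35 mm above the bench. The lid does not open; it has a flapped slot.
- slot (a point): Middle of the slot in the dark box's lid, on the lid's top, 58 mm above the bench, over the box's origin; axes as the box's. The slot is 40 mm wide (x) and 236 mm long (y), so the sensor can be gripped in there only by its two ends (60 mm apart), fingers along the slot. It comes straight up through the flaps.
- flap_far (a joint): Angle of the flap on the slot's +x edge (rad): 0 shut, positive pushed down into the box or negative up, to 1.5. Thin, slick, 19.8 mm wide, as long as the slot, hinged 55 mm above the bench; a weak spring (under 3 N at the edge) shuts it. Just push fingers down through.
- flap_near (a joint): The same for the flap on the slot's -x edge.
- mat: Cork mat, fixed, 130 x 130 mm, 5 mm thick, origin at the centre of its underside; its top is 5 mm above the bench.
- cradle: Reading cradle, fixed: base plate 80 (x) by 110 (y) mm, 12 mm high, origin at the centre of its underside, z up. Two end cheeks stand on it, 40 mm wide in x, tops 46 mm above the bench, inner faces at y = +-34 mm. The sensor goes between them on the plate, its length along y (4 mm free at each end), its middle at x = 0. Open above and at its +-x sides.
- jar: Bystander: small glass jar with black cap, 52 mm across, 65 mm high, origin under its centre.
- beaker: Bystander: glass beaker, 64 mm across, 75 mm high, origin under its centre.
- amber_bottle: Bystander: amber glass bottle, 72 mm across, 170 mm high, origin under its centre.
- cylinder: Bystander: clear measuring cylinder on a 70 mm square white foot, 212 mm high, origin under its centre.
- brush: Bystander: brush, 170 mm long, lying on the bench near the robot.
- slide_box: Bystander: flat wooden slide box, 90 x 120 x 30 mm, origin under its centre.
Not all that is in view belongs to the job. Of the things that look like the mat, take the one that is farthest to the robot's left at the start.

How it is judged:
By the outcome, as a careful person would: the job done as asked, in the order asked, and still so for the second after the job is handed in, with the robot touching nothing.
It also fails if it takes over 67 s, if anything falls off the work surface, if the arm or the gripper's body presses on something with over 40 N, if the wrist force passes 120 N, or if a joint passes its speed limit or range.

## Working session

There is one attempt and no reset: what is moved stays moved. The work goes in short steps, Python scripts to look and compute and a tool call to move; the robot and the scene stay as the last step left them, time stands still between calls to the robot, and variables do not carry over. Pictures are saved under pics/ and viewed, about 8 in all and at most 12, crops included, and the job is handed in when it is done.

Besides the shell and the picture viewer there is one more tool, called after "Emit:" in YAML: its name, and indented under it one key for each argument. arm_command: Moves the arm, as the interface text tells. Its arguments: {"type":"object","properties":{"moves":{"type":"array"},"newtons":{"type":"number"}},"required":["moves"]}

```bash
mkdir -p pics; ls
python3 - <<'E'
from plant import *
import cv2,numpy as np
s=state();print({k:np.round(v,3).tolist() for k,v in s.items()})
for n in("top","scene"):
    p,d=snapshot(n);cv2.imwrite(f"pics/{n}0.png",p[:,:,::-1]);np.save(f"{n}0.npy",d)
    c=camera_params(n);print(n,np.round(c["intrinsics"],2).tolist(),np.round(c["extrinsics"],4).tolist())
E
```

```text
pics
{'time_s': 0.0, 'joint_pos': [-1.343, 0.313, 1.498, -0.0, 1.331, -0.223], 'qvel': [-0.0, 0.001, 0.001, 0.002, 0.001, -0.002], 'joint_efforts': [-0.003, -40.222, -25.227, 0.069, 0.035, -0.0], 'tool_pos': [0.229, -0.472, 0.257], 'orientation': [0.847, -0.531, -0.0, -0.0], 'force': [0.395, 0.445, -0.03], 'moment': [0.019, -0.054, -0.029], 'gripper_width': 0.088}
top [[532.8, 0.0, 319.89], [0.0, 532.8, 244.15], [0.0, 0.0, 1.0]] [[-0.0011, -0.9999, 0.0111, -0.1183], [-0.9945, -0.0001, -0.1051, 0.5521], [0.1051, -0.0111, -0.9944, 1.2931], [0.0, 0.0, 0.0, 1.0]]
scene [[604.23, 0.0, 321.65], [0.0, 604.23, 234.54], [0.0, 0.0, 1.0]] [[0.387, 0.922, 0.0099, -0.0957], [0.5104, -0.2053, -0.8351, -0.2322], [-0.7679, 0.3282, -0.5501, 1.7521], [0.0, 0.0, 0.0, 1.0]]
```

View pics/top0.png

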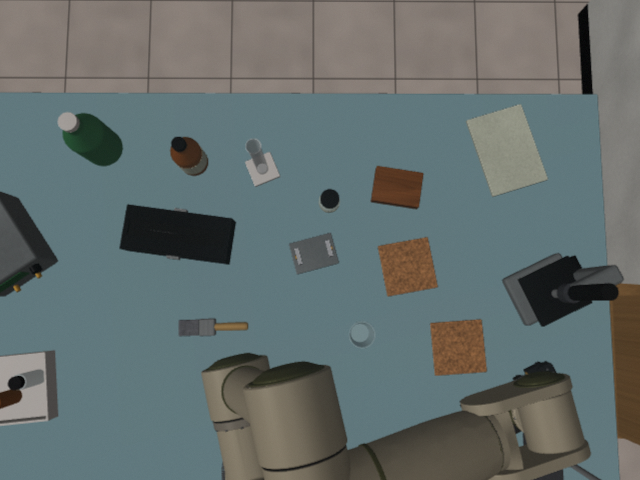

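View pics/scene0.png

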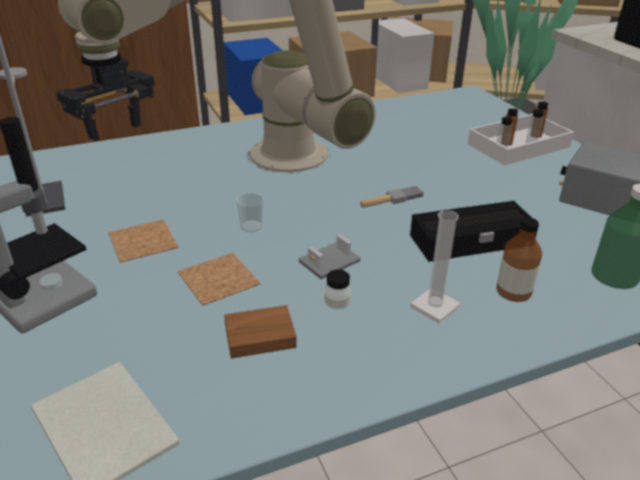

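The two cork mats are at top-view pixels (408,266) and (459,347). Robot left (+y) is image left, so (408,266) is the one meant. The box is at about (178,234) and the cradle at (314,253). Next I'll measure them and make one enlarged crop to confirm.

```bash
cat > h.py <<'E'
import cv2,numpy as np
def cast(c,px,z):
    K,E=np.array(c["intrinsics"]),np.array(c["extrinsics"]);R,t=E[:3,:3],E[:3,3]
    px=np.atleast_2d(px).astype(float);r=(np.linalg.inv(K)@np.c_[px,np.ones(len(px))].T).T@R
    o=-R.T@t;return o+r*((z-o[2])/r[:,2])[:,None]
def cloud(c,d):
    v,u=np.indices(d.shape);K,E=np.array(c["intrinsics"]),np.array(c["extrinsics"])
    q=np.stack([(u-K[0,2])/K[0,0]*d,(v-K[1,2])/K[1,1]*d,d],-1)
    return (q-E[:3,3])@E[:3,:3]
def rect(P):
    (c,s,a)=cv2.minAreaRect((np.asarray(P)[:,:2]*1000).astype(np.float32));return np.round(c,1),np.round(s,1),round(a,2)
E
python3 - <<'E'
from plant import *
from h import *
c=camera_params("top");im=cv2.imread("pics/top0.png");d=np.load("top0.npy");W=cloud(c,d)
hsv=cv2.cvtColor(im,cv2.COLOR_BGR2HSV);H,S,V=cv2.split(hsv)
for n,(u,v) in dict(box=(178,234),cradle=(305,262),matA=(408,266),matB=(459,347),bench=(300,300),jar=(330,199),beak=(361,334),amber=(181,145),cyl=(254,146)).items():
    print(n,hsv[v,u],np.round(np.median(W[v-2:v+3,u-2:u+3].reshape(-1,3),0),3))
def find(m,roi,z):
    x0,y0,x1,y1=roi;k=np.zeros_like(m,np.uint8);k[y0:y1,x0:x1]=m[y0:y1,x0:x1]*255
    k=cv2.morphologyEx(k,cv2.MORPH_OPEN,np.ones((3,3)))
    q=max(cv2.findContours(k,0,2)[0],key=cv2.contourArea)[:,0];return rect(cast(c,q,z)),q.min(0),q.max(0)
cork=(H>4)&(H<22)&(S>90)
for r in((370,225,445,305),(420,310,495,385)):print("mat",find(cork,r,.005))
Z=W[...,2]
def zf(lo,hi,roi):
    x0,y0,x1,y1=roi;w=W[y0:y1,x0:x1].reshape(-1,3);w=w[(w[:,2]>lo)&(w[:,2]<hi)];
    return len(w),rect(w),np.round(w.mean(0),4)
print("boxtop",zf(.052,.068,(110,195,245,272)),find(V<45,(110,195,245,272),.058))
print("cradle plate",zf(.007,.018,(280,225,350,280)),"cheeks",zf(.035,.055,(280,225,350,280)))
m=(S<60)&(V>40);print("cradle mask",find(m,(280,225,350,280),.012))
crop=im[190:390,100:500];cv2.imwrite("pics/crop.png",cv2.resize(crop,(800,400),interpolation=cv2.INTER_CUBIC))
E
```

```text
box [105  20  25] [0.575 0.228 0.054]
cradle [96 14 89] [ 0.509 -0.081  0.012]
matA [ 13 138 129] [ 0.499 -0.342  0.004]
matB [ 14 141 127] [ 0.298 -0.464  0.005]
bench [ 95  59 126] [ 0.414 -0.069 -0.001]
jar [100  49  31] [ 0.659 -0.143  0.064]
beak [ 95  46 139] [ 0.33  -0.221  0.004]
amber [96 47 27] [0.762 0.196 0.17 ]
cyl [90 25 90] [0.76  0.032 0.168]
mat ((array([ 498.8, -339.1]), array([127.7, 127.7]), 10.15), array([379, 238], dtype=int32), array([436, 295], dtype=int32))
mat ((array([ 298. , -461.7]), array([127.3, 127.7]), 3.96), array([431, 320], dtype=int32), array([485, 374], dtype=int32))
boxtop (4603, (array([575.6, 233.3]), array([261.6, 124.1]), 82.24), array([0.5752, 0.2326, 0.0569])) ((array([574.6, 226.9]), array([266.6, 111.3]), 82.36), array([121, 205], dtype=int32), array([234, 263], dtype=int32))
cradle plate (1164, (array([538.6, -99. ]), array([127.9, 133.8]), 38.12), array([ 0.5301, -0.1013,  0.0119])) cheeks (140, (array([ 530.5, -100.9]), array([39.8, 92.8]), 15.41), array([ 0.5307, -0.1015,  0.0454]))
cradle mask ((array([ 530.4, -107. ]), array([ 97., 124.]), 18.62), array([288, 232], dtype=int32), array([340, 278], dtype=int32))
```

View pics/crop.png

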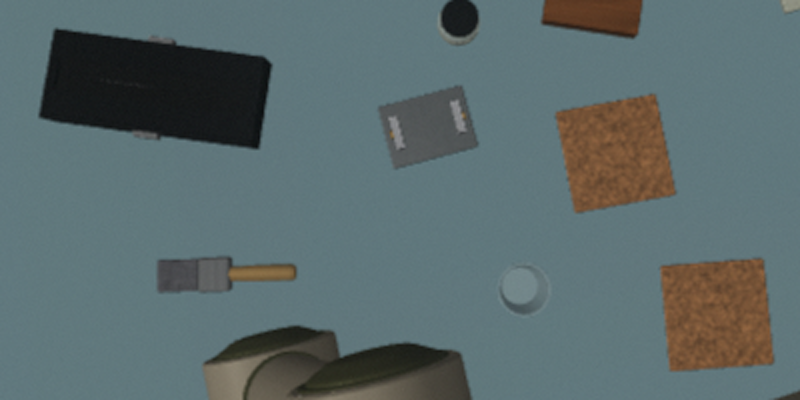

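The crop confirms it: the left mat is at crop pixel (615,155), i.e. (408,266) in the top view. It is farther left than the one at (718,315). The box (155,90) and the cradle with two white cheeks (396,132 and 460,117) are also clear. I'm moving over the box now.

Emit:
arm_command:
  moves:
    - [[0, 0, 0, -0.2, -0.257, 0, 1], [0, 0, 0, -0.2, -0.257, 0, 1], [0, 0, 0, -0.2, -0.257, 0, 1], [0, 0, 0, -0.2, -0.257, 0, 1], [0, 0, 0, -0.2, -0.257, 0, 1], [0, 0, 0, -0.2, -0.257, 0, 1], [0, 0, 0, -0.2, -0.257, 0, 1], [0, 0, 0, -0.2, -0.257, 0, 1], [0, 0, 0, -0.2, -0.257, 0, 1], [0, 0, 0, -0.2, -0.257, 0, 1], [0, 0, 0, -0.2, -0.257, 0, 1], [0, 0, 0, -0.2, -0.257, 0, 1], [0, 0, 0, -0.2, -0.257, 0, 1], [0, 0, 0, -0.2, -0.257, 0, 1], [0, 0, 0, -0.2, -0.257, 0, 1], [0, 0, 0, -0.2, -0.257, 0, 1], [0, 0, 0, -0.2, -0.257, 0, 1], [0, 0, 0, -0.2, -0.257, 0, 1], [0, 0, 0, -0.2, -0.257, 0, 1], [0, 0, 0, -0.2, -0.257, 0, 1]]
  newtons: 20

```text
time_s: 2.1
tool_pos: [0.5751, 0.2298, 0.2573]
orientation: [0.847, -0.531, -0.0, 0.0]
force: [0.7, -0.5, 0.8]
gripper_width: 0.0002
```

Emit:
arm_command:
  moves:
    - [[0, 0, -0.14, 0, 0, 0, 1], [0, 0, -0.14, 0, 0, 0, 1], [0, 0, -0.14, 0, 0, 0, 1], [0, 0, -0.14, 0, 0, 0, 1], [0, 0, -0.14, 0, 0, 0, 1], [0, 0, -0.14, 0, 0, 0, 1], [0, 0, -0.14, 0, 0, 0, 1], [0, 0, -0.14, 0, 0, 0, 1], [0, 0, -0.14, 0, 0, 0, 1], [0, 0, -0.14, 0, 0, 0, 1], [0, 0, -0.14, 0, 0, 0, 1], [0, 0, -0.14, 0, 0, 0, 1], [0, 0, -0.14, 0, 0, 0, 1], [0, 0, -0.14, 0, 0, 0, 1], [0, 0, -0.14, 0, 0, 0, 1], [0, 0, -0.14, 0, 0, 0, 1], [0, 0, -0.14, 0, 0, 0, 1], [0, 0, -0.06, 0, 0, 0, 1], [0, 0, 0, 0, 0, 0, 1]]

```text
time_s: 4.0
tool_pos: [0.5747, 0.2282, 0.2573]
orientation: [0.753, 0.658, -0.0, -0.0]
force: [0.5, 0.4, -0.2]
gripper_width: 0.0011
```

```bash
cat >> h.py <<'E'
from scipy.spatial.transform import Rotation as Ro
def go(s,tgt,ang=None):
    """fractions to go, tool axes; ang: wanted tool-x heading deg"""
    R=Ro.from_quat(s["orientation"]).as_matrix();d=np.array(tgt)-s["tool_pos"]
    a=np.degrees(np.arctan2(R[1,0],R[0,0]));print("t",round(s["time_s"],2),"tcp",np.round(s["tool_pos"],4),"head",round(a,2),"tilt",np.round(R[:,2],4),"w",round(s["gripper_width"],4),"F",np.round(s["force"],2))
    if ang is not None:print(" rz total",round(-((ang-a+180)%360-180)/60,4))
    print(" shift frac",np.round(R.T@d/.12,4))
E
python3 - <<'E'
from plant import *
from h import *
s=state();go(s,(.5752,.2326,.25),82.24)
c=camera_params("wrist");p,d=snapshot("wrist");cv2.imwrite("pics/w1.png",p[:,:,::-1]);np.save("w1.npy",d)
W=cloud(c,d).reshape(-1,3);m=(W[:,2]>.05)&(W[:,2]<.066)&(d.ravel()>0);w=W[m];print(len(w),rect(w),w.mean(0))
E
```

```text
t 4.0 tcp [0.5747 0.2282 0.2573] head 82.25 tilt [-8.e-04 -1.e-04 -1.e+00] w 0.0011 F [ 0.45  0.42 -0.2 ]
 rz total 0.0002
 shift frac [ 0.0369 -0.0004  0.0608]
47961 (array([647.5, 237.6]), array([382. , 270.7]), 77.01) [0.57581389 0.23441468 0.05692959]
```

View pics/w1.png

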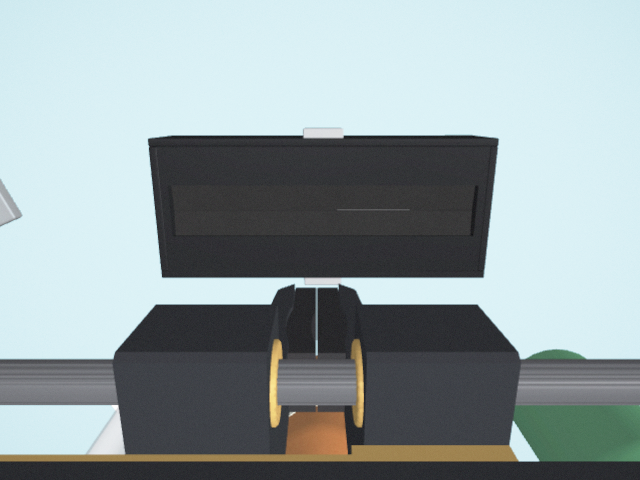

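The wrist view shows the slot at rows 185–236, cols 172–473. A light streak in the slit at cols 337–409, row 209 is about the sensor's length, which suggests its back is showing through the gap. I'll locate both.

Run:
```python
from plant import *
from h import *
c=camera_params("wrist");im=cv2.imread("pics/w1.png");d=np.load("w1.npy")
g=im.max(2).astype(int)
r=g[209,160:490];print("streak",np.where(g[207:212].max(0)>60)[0][[0,-1]] , [ (x,g[207:212,x].max()) for x in range(330,415,6)])
print("depth streak",np.round(d[207:212,370],3),"slit elsewhere",np.round(d[207:212,250],3))
W=cloud(c,d);print("streak pts",np.round(W[209,[345,373,400]],4))
w=W[140:275,155:490].reshape(-1,3);w=w[(w[:,2]>.0555)&(w[:,2]<.066)];print("lid",len(w),rect(w))
sl=cast(c,[(172,185),(473,185),(473,236),(172,236)],.058);print("slot px",rect(sl),sl.mean(0))
w=W[180:242,165:480].reshape(-1,3);w=w[(w[:,2]>.05)&(w[:,2]<.0565)];print("flaps",len(w),rect(w))
q=cast(c,[(337,209),(409,209)],.035);print("sensor ends",np.round(q,4),np.linalg.norm(q[1]-q[0]),q.mean(0))
```

```text
streak [  0 639] [(330, np.int64(59)), (336, np.int64(63)), (342, np.int64(90)), (348, np.int64(91)), (354, np.int64(92)), (360, np.int64(94)), (366, np.int64(89)), (372, np.int64(88)), (378, np.int64(89)), (384, np.int64(90)), (390, np.int64(89)), (396, np.int64(88)), (402, np.int64(87)), (408, np.int64(90)), (414, np.int64(61))]
depth streak [0.336 0.337 0.336 0.338 0.335] slit elsewhere [0.336 0.337 0.337 0.337 0.337]
streak pts [[0.5782 0.2501 0.0528]
 [0.5809 0.2717 0.0542]
 [0.5842 0.2929 0.0522]]
lid 34902 (array([575.8, 232.8]), array([260.1, 106. ]), 82.2)
slot px (array([576.2, 232.6]), array([236. ,  40.1]), 82.19) [0.57624148 0.23250271 0.058     ]
flaps 14174 (array([576.7, 231.4]), array([247.2,  48.5]), 82.18)
sensor ends [[0.5812 0.2442 0.035 ]
 [0.5892 0.3031 0.035 ]] 0.05939129349261559 [0.5851875  0.27366901 0.035     ]
```

The streak at z = 35 mm is 59 mm long, centred about 41.5 mm along the slot. That is the sensor. I'll straddle it with open jaws, first stopping with the tips just below its back to check for contact.

Emit:
arm_command:
  moves:
    - [[0, 0, 0, 0.192, 0.004, 0, 0], [0, 0, 0, 0.192, 0.004, 0, 0], [0, 0, 0, 0, 0, 0.25, 0], [0, 0, 0, 0, 0, 0.25, 0], [0, 0, 0, 0, 0, 0.25, 0], [0, 0, 0, 0, 0, 0.25, 0], [0, 0, 0, 0, 0, 0.25, 0], [0, 0, 0, 0, 0, 0, 0], [0, 0, 0, 0, 0, 0.095, 0], [0, 0, 0, 0, 0, 0.095, 0], [0, 0, 0, 0, 0, 0.095, 0], [0, 0, 0, 0, 0, 0.095, 0], [0, 0, 0, 0, 0, 0.095, 0], [0, 0, 0, 0, 0, 0, 0]]

```text
time_s: 5.45
tool_pos: [0.5811, 0.2735, 0.0487]
orientation: [0.753, 0.658, -0.001, -0.001]
force: [-0.8, -0.5, -2.1]
gripper_width: 0.0882
```

Run:
```python
from plant import *
from h import *
go(state(),(.5818,.2737,.031),82.2)
```

```text
t 5.45 tcp [0.5811 0.2735 0.0487] head 82.23 tilt [-3.e-03 -8.e-04 -1.e+00] w 0.0882 F [-0.83 -0.47 -2.06]
 rz total 0.0005
 shift frac [0.0024 0.0061 0.1472]
```

Emit:
arm_command:
  moves:
    - [[0, 0, 0, 0, 0.006, 0.05, 0], [0, 0, 0, 0, 0, 0.05, 0], [0, 0, 0, 0, 0, 0.045, 0], [0, 0, 0, 0, 0, 0, 0], [0, 0, 0, 0, 0, 0, 0.2], [0, 0, 0, 0, 0, 0, 0.3], [0, 0, 0, 0, 0, 0, 0.4], [0, 0, 0, 0, 0, 0, 0.5], [0, 0, 0, 0, 0, 0, 0.6], [0, 0, 0, 0, 0, 0, 0.8], [0, 0, 0, 0, 0, 0, 0.8], [0, 0, 0, 0, 0, 0, 0.8]]
  newtons: 20

```text
time_s: 6.65
tool_pos: [0.5828, 0.2737, 0.0335]
orientation: [0.753, 0.658, 0.0, 0.0]
force: [0.2, -0.1, 2.9]
gripper_width: 0.0601
```

The width stopped at 60.1 mm, so the sensor is gripped by its ends. Lifting straight up.

Emit:
arm_command:
  moves:
    - [[0, 0, 0, 0, 0, -0.04, 0.8], [0, 0, 0, 0, 0, -0.08, 0.8], [0, 0, 0, 0, 0, -0.08, 0.8], [0, 0, 0, 0, 0, -0.08, 0.8], [0, 0, 0, 0, 0, -0.08, 0.8], [0, 0, 0, 0, 0, -0.08, 0.8], [0, 0, 0, 0, 0, -0.1, 0.8], [0, 0, 0, 0, 0, -0.16, 0.8], [0, 0, 0, 0, 0, -0.16, 0.8], [0, 0, 0, 0, 0, -0.16, 0.8], [0, 0, 0, 0, 0, -0.16, 0.8], [0, 0, 0, 0, 0, -0.16, 0.8], [0, 0, 0, 0, 0, -0.1, 0.8], [0, 0, 0, 0, 0, 0, 0.8]]

```text
time_s: 8.05
tool_pos: [0.5831, 0.2738, 0.2081]
orientation: [0.753, 0.658, 0.001, 0.001]
force: [-0.4, -0.2, -1.8]
gripper_width: 0.0599
```

Run:
```python
from plant import *
from h import *
s=state();go(s,(.499,-.340,.19),82.2)
p,d=snapshot("wrist");cv2.imwrite("pics/w2.png",p[:,:,::-1]);np.save("w2.npy",d)
```

```text
t 8.05 tcp [0.5831 0.2738 0.2081] head 82.23 tilt [ 3.1e-03  8.0e-04 -1.0e+00] w 0.0599 F [-0.43 -0.23 -1.76]
 rz total 0.0005
 shift frac [-5.1629e+00 -3.7000e-03  1.4440e-01]
```

View pics/w2.png

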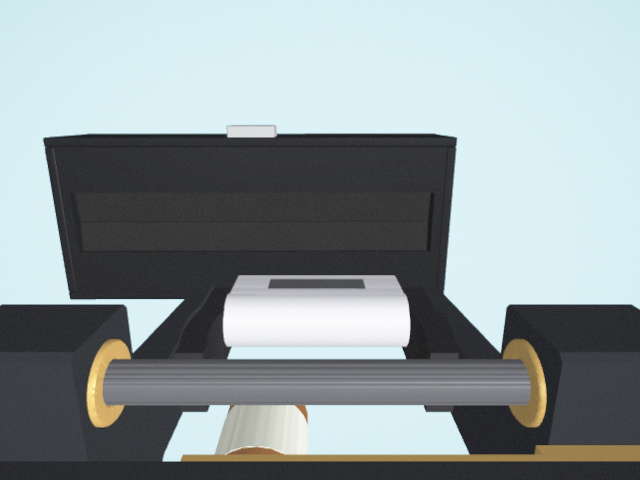

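The sensor (315,312) sits squarely between the fingers. A flat strip with a dark window shows at rows 277–292. I'll check from depth that it hangs level before travelling.

Run:
```python
from plant import *
from h import *
s=state();c=camera_params("wrist");E=np.array(c["extrinsics"]);R=Ro.from_quat(s["orientation"]).as_matrix()
print("cam in tool mm",np.round(R.T@(-E[:3,:3].T@E[:3,3]-s["tool_pos"])*1000,1),"axes in tool",np.round((E[:3,:3]@R),2).tolist())
d=np.load("w2.npy");W=cloud(c,d);T=(W-s["tool_pos"])@R*1000
for u in(250,315,380):
    print(u,[(v,np.round(T[v,u],1).tolist()) for v in range(272,352,6)])
```

```text
cam in tool mm [  -0.3  -68.3 -127. ] axes in tool [[1.0, -0.0, 0.0], [0.0, 0.96, -0.27], [0.0, 0.27, 0.96]]
250 [(272, [-45.6, 33.5, 151.2]), (278, [-24.8, -11.0, 23.0]), (284, [-23.9, -11.1, 16.8]), (290, [-23.1, -11.2, 11.0]), (296, [-22.4, -11.0, 6.3]), (302, [-22.0, -10.1, 3.5]), (308, [-21.8, -8.6, 2.1]), (314, [-21.8, -6.9, 1.3]), (320, [-21.5, -5.7, -0.7]), (326, [-21.5, -3.9, -1.2]), (332, [-21.7, -1.6, -0.9]), (338, [-21.8, 0.7, -0.6]), (344, [-22.1, 3.7, 0.8]), (350, [-57.7, 126.2, 208.1])]
315 [(272, [-1.1, 33.2, 150.4]), (278, [-0.8, -11.0, 23.1]), (284, [-0.8, -11.1, 16.8]), (290, [-0.7, -11.5, 10.4]), (296, [-0.7, -11.0, 6.5]), (302, [-0.7, -10.1, 3.5]), (308, [-0.7, -8.9, 1.6]), (314, [-0.7, -7.8, -0.5]), (320, [-0.7, -5.9, -0.9]), (326, [-0.7, -3.9, -1.2]), (332, [-0.7, -1.6, -0.8]), (338, [-0.7, 0.9, -0.2]), (344, [-0.7, 4.1, 1.5]), (350, [-1.3, 125.9, 207.6])]
380 [(272, [43.0, 32.7, 149.3]), (278, [23.4, -10.8, 23.9]), (284, [22.3, -11.3, 16.4]), (290, [21.7, -10.9, 11.8]), (296, [21.0, -10.9, 6.7]), (302, [20.7, -9.8, 4.2]), (308, [20.5, -8.4, 2.6]), (314, [20.2, -7.3, 0.6]), (320, [19.9, -6.3, -1.8]), (326, [20.1, -3.9, -1.2]), (332, [20.1, -2.1, -1.7]), (338, [20.5, 1.2, 0.3]), (344, [20.6, 3.3, 0.2]), (350, [55.3, 126.7, 209.2])]
```

It is level: the side face is constant at y = −11.1 mm and the foot is 27.6 mm below the TCP. Next, over to the mat.

Emit:
arm_command:
  moves:
    - [[0, 0, 0, -0.12, 0, 0, 0.8], [0, 0, 0, -0.22, 0, 0, 0.8], [0, 0, 0, -0.285, 0, 0, 0.8], [0, 0, 0, -0.285, 0, 0, 0.8], [0, 0, 0, -0.285, 0, 0, 0.8], [0, 0, 0, -0.285, 0, 0, 0.8], [0, 0, 0, -0.285, 0, 0, 0.8], [0, 0, 0, -0.285, 0, 0, 0.8], [0, 0, 0, -0.285, 0, 0, 0.8], [0, 0, 0, -0.285, 0, 0, 0.8], [0, 0, 0, -0.285, 0, 0, 0.8], [0, 0, 0, -0.285, 0, 0, 0.8], [0, 0, 0, -0.285, 0, 0, 0.8], [0, 0, 0, -0.285, 0, 0, 0.8], [0, 0, 0, -0.285, 0, 0, 0.8], [0, 0, 0, -0.285, 0, 0, 0.8], [0, 0, 0, -0.285, 0, 0, 0.8], [0, 0, 0, -0.285, 0, 0, 0.8], [0, 0, 0, -0.2, 0, 0, 0.8], [0, 0, 0, -0.08, 0, 0, 0.8]]

```text
time_s: 10.1
tool_pos: [0.497, -0.3443, 0.2049]
orientation: [0.754, 0.657, -0.0, -0.001]
force: [0.5, -0.6, -1.0]
gripper_width: 0.0598
```

Emit:
arm_command:
  moves:
    - [[0, 0, 0, 0, 0, 0, 0.8], [0, 0, 0, 0, 0, 0.15, 0.8], [0, 0, 0, 0, 0, 0.2, 0.8], [0, 0, 0, 0, 0, 0.2, 0.8], [0, 0, 0, 0, 0, 0.2, 0.8], [0, 0, 0, 0, 0, 0.2, 0.8], [0, 0, 0, 0, 0, 0.15, 0.8], [0, 0, 0, 0, 0, 0.1, 0.8], [0, 0, 0, 0, 0, 0.1, 0.8], [0, 0, 0, 0, 0, 0, 0.8], [0, 0, 0, 0, 0, 0, 0.8]]

```text
time_s: 11.2
tool_pos: [0.4989, -0.3422, 0.0506]
orientation: [0.753, 0.658, 0.0, 0.0]
force: [0.4, -0.1, -0.1]
gripper_width: 0.0599
```

Run:
```python
from plant import *
from h import *
go(state(),(.499,-.340,.0326),82.2)
```

```text
t 11.2 tcp [ 0.4989 -0.3422  0.0506] head 82.24 tilt [ 5.e-04 -5.e-04 -1.e+00] w 0.0599 F [ 0.39 -0.09 -0.12]
 rz total 0.0007
 shift frac [ 0.0187 -0.0015  0.1503]
```

Emit:
arm_command:
  moves:
    - [[0, 0, 0, 0, 0, 0.04, 0.8], [0, 0, 0, 0, 0, 0.04, 0.8], [0, 0, 0, 0, 0, 0.03, 0.8], [0, 0, 0, 0, 0, 0.02, 0.8], [0, 0, 0, 0, 0, 0.01, 0.8], [0, 0, 0, 0, 0, 0, 0.8], [0, 0, 0, 0, 0, 0, 0.8]]

```text
time_s: 11.9
tool_pos: [0.4987, -0.3423, 0.0334]
orientation: [0.753, 0.658, 0.0, 0.0]
force: [-0.1, -0.4, -0.3]
gripper_width: 0.0599
```

Run:
```python
from plant import *
from h import *
go(state(),(.499,-.340,.0326),82.2)
```

```text
t 11.9 tcp [ 0.4987 -0.3423  0.0334] head 82.23 tilt [ 2.e-04 -2.e-04 -1.e+00] w 0.0599 F [-0.11 -0.41 -0.29]
 rz total 0.0005
 shift frac [0.0194 0.     0.007 ]
```

Emit:
arm_command:
  moves:
    - [[0, 0, 0, 0, 0, 0.006, 0.8], [0, 0, 0, 0, 0, 0, 0.8], [0, 0, 0, 0, 0, 0, 0.8]]

```text
time_s: 12.2
tool_pos: [0.4986, -0.3422, 0.0326]
orientation: [0.753, 0.658, -0.0, 0.0]
force: [0.2, 0.5, -0.4]
gripper_width: 0.0597
```

Run:
```python
from plant import *
from h import *
go(state(),(.499,-.340,.0326),82.2)
```

```text
t 12.2 tcp [ 0.4986 -0.3422  0.0326] head 82.23 tilt [ 0. -0. -1.] w 0.0597 F [ 0.18  0.46 -0.42]
 rz total 0.0005
 shift frac [0.0189 0.0005 0.0003]
```

Emit:
arm_command:
  moves:
    - [[0, 0, 0, 0, 0, 0.005, 0.8], [0, 0, 0, 0, 0, 0, 0.8], [0, 0, 0, 0, 0, 0, 0.8]]

```text
time_s: 12.5
tool_pos: [0.4987, -0.3423, 0.0325]
orientation: [0.753, 0.658, 0.0, 0.0]
force: [-2.1, 1.4, 5.4]
gripper_width: 0.0597
```

Emit:
arm_command:
  moves:
    - [[0, 0, 0, 0, 0, 0.004, 0.8], [0, 0, 0, 0, 0, 0, 0.8], [0, 0, 0, 0, 0, 0, 0.8]]

```text
time_s: 12.8
tool_pos: [0.4987, -0.3423, 0.0325]
orientation: [0.753, 0.658, -0.0, 0.0]
force: [-4.1, 3.3, 9.9]
gripper_width: 0.0599
```

Contact: 10 N with z stopped at 0.0325, so the foot is on the cork. I'll ease off, open and rise.

Emit:
arm_command:
  moves:
    - [[0, 0, 0, 0, 0, -0.006, 0.5], [0, 0, 0, 0, 0, 0, 0.25], [0, 0, 0, 0, 0, 0, 0.15], [0, 0, 0, 0, 0, 0, 0], [0, 0, 0, 0, 0, 0, 0], [0, 0, 0, 0, 0, 0, 0], [0, 0, 0, 0, 0, -0.1, 0], [0, 0, 0, 0, 0, -0.2, 0], [0, 0, 0, 0, 0, -0.3, 0], [0, 0, 0, 0, 0, -0.3, 0], [0, 0, 0, 0, 0, -0.3, 0], [0, 0, 0, 0, 0, -0.2, 0], [0, 0, 0, 0, 0, 0, 0], [0, 0, 0, 0, 0, 0, 0]]

```text
time_s: 14.2
tool_pos: [0.4985, -0.3421, 0.2004]
orientation: [0.753, 0.658, 0.0, 0.0]
force: [-0.4, 0.1, -0.2]
gripper_width: 0.0881
```

Run:
```python
from plant import *
from h import *
s=state();go(s,(.4966,-.342,.2),-7.8);c=camera_params("wrist")
p,d=snapshot("wrist");cv2.imwrite("pics/w3.png",p[:,:,::-1]);np.save("w3.npy",d)
W=cloud(c,d);ok=(W[...,2]>.012)&(W[...,2]<.04)&(np.hypot(W[...,0]-.4966,W[...,1]+.342)<.05)&(d>0)
w=W[ok];print(len(w),rect(w),np.percentile(w[:,2],[5,50,95,99]))
w=W[ok&(W[...,2]>.027)];print("back",len(w),rect(w),w.mean(0))
```

```text
t 14.2 tcp [ 0.4985 -0.3421  0.2004] head 82.23 tilt [ 3.e-04 -2.e-04 -1.e+00] w 0.0881 F [-0.38  0.14 -0.19]
 rz total 1.5005
 shift frac [-0.0014 -0.0158  0.0031]
2376 (array([ 495.4, -341.9]), array([59.9, 17.4]), 82.14) [0.01808697 0.0322069  0.03428223 0.03492904]
back 2023 (array([ 495.7, -341.9]), array([59.9, 17.1]), 81.67) [ 0.49496383 -0.34183833  0.03214619]
```

View pics/w3.png

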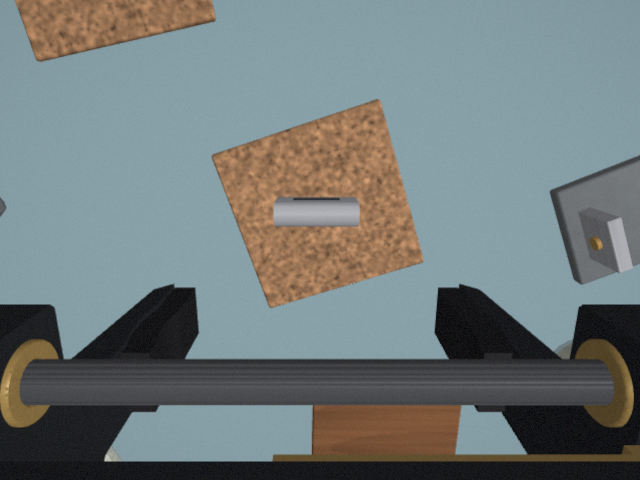

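The sensor stands foot down and clear on the mat at (316,211), which is (0.4957, −0.3419) with heading 82.1°. Turning 90° to take its narrow sides.

Emit:
arm_command:
  moves:
    - [[0, 0, 0.1364, 0, 0, 0, 0], [0, 0, 0.1364, 0, 0, 0, 0], [0, 0, 0.1364, 0, 0, 0, 0], [0, 0, 0.1364, 0, 0, 0, 0], [0, 0, 0.1364, 0, 0, 0, 0], [0, 0, 0.1364, 0, 0, 0, 0], [0, 0, 0.1364, 0, 0, 0, 0], [0, 0, 0.1364, 0, 0, 0, 0], [0, 0, 0.1364, 0, 0, 0, 0], [0, 0, 0.1364, 0, 0, 0, 0], [0, 0, 0.1364, 0, 0, 0, 0], [0, 0, 0, 0, 0, 0, 0], [0, 0, 0, 0, 0, 0, 0]]

```text
time_s: 15.55
tool_pos: [0.4984, -0.342, 0.1993]
orientation: [0.998, -0.066, -0.001, -0.001]
force: [-0.2, 0.4, 0.0]
gripper_width: 0.0882
```

Run:
```python
from plant import *
from h import *
s=state();go(s,(.4957,-.3419,.0265),-7.9);c=camera_params("wrist")
p,d=snapshot("wrist");W=cloud(c,d);ok=(W[...,2]>.012)&(W[...,2]<.04)&(np.hypot(W[...,0]-.4957,W[...,1]+.342)<.05)&(d>0)
w=W[ok];print(len(w),rect(w));w=W[ok&(W[...,2]>.027)];print("back",rect(w))
```

```text
t 15.55 tcp [ 0.4984 -0.342   0.1993] head -7.58 tilt [-0.0013  0.0013 -1.    ] w 0.0882 F [-0.19  0.35  0.  ]
 rz total 0.0054
 shift frac [-0.0203  0.0035  1.44  ]
2210 (array([ 497. , -342.1]), array([60.6, 18. ]), 81.92)
back (array([ 496.8, -342.1]), array([60.3, 17.5]), 81.97)
```

Emit:
arm_command:
  moves:
    - [[0, 0, 0.008, -0.018, 0.003, 0.1, 0], [0, 0, 0, 0, 0, 0.25, 0], [0, 0, 0, 0, 0, 0.25, 0], [0, 0, 0, 0, 0, 0.25, 0], [0, 0, 0, 0, 0, 0.2, 0], [0, 0, 0, 0, 0, 0.15, 0], [0, 0, 0, 0, 0, 0.1, 0], [0, 0, 0, 0, 0, 0.06, 0], [0, 0, 0, 0, 0, 0.04, 0], [0, 0, 0, 0, 0, 0, 0], [0, 0, 0, 0, 0, 0, 0]]

```text
time_s: 16.7
tool_pos: [0.4967, -0.3425, 0.0329]
orientation: [0.997, -0.072, 0.0, 0.0]
force: [0.8, -0.5, 0.2]
gripper_width: 0.0884
```

Run:
```python
from plant import *
from h import *
go(state(),(.4963,-.342,.0265),-8)
```

```text
t 16.7 tcp [ 0.4967 -0.3425  0.0329] head -8.26 tilt [ 8.e-04 -8.e-04 -1.e+00] w 0.0884 F [ 0.84 -0.46  0.23]
 rz total -0.0044
 shift frac [-0.0039 -0.004   0.053 ]
```

Emit:
arm_command:
  moves:
    - [[0, 0, 0, -0.004, -0.004, 0.03, 0], [0, 0, 0, 0, 0, 0.022, 0], [0, 0, 0, 0, 0, 0, 0.3], [0, 0, 0, 0, 0, 0, 0.5], [0, 0, 0, 0, 0, 0, 0.65], [0, 0, 0, 0, 0, 0, 0.72], [0, 0, 0, 0, 0, 0, 0.76], [0, 0, 0, 0, 0, 0, 0.8], [0, 0, 0, 0, 0, 0, 0.85], [0, 0, 0, 0, 0, 0, 1], [0, 0, 0, 0, 0, 0, 1], [0, 0, 0, 0, 0, 0, 1], [0, 0, 0, 0, 0, 0, 1]]
  newtons: 20

```text
time_s: 18.0
tool_pos: [0.496, -0.3418, 0.026]
orientation: [0.997, -0.072, 0.0, 0.0]
force: [0.3, 0.0, 0.5]
gripper_width: 0.0179
```

Run:
```python
from plant import *
from h import *
go(state(),(.4963,-.342,.0265),-8)
```

```text
t 18.0 tcp [ 0.496  -0.3418  0.026 ] head -8.28 tilt [ 0. -0. -1.] w 0.0179 F [0.27 0.05 0.47]
 rz total -0.0046
 shift frac [ 0.0024  0.0015 -0.004 ]
```

Gripped at 17.9 mm across the narrow sides, TCP 21 mm above the foot. Lifting, then over to the cradle.

Emit:
arm_command:
  moves:
    - [[0, 0, 0, 0, 0, -0.05, 1], [0, 0, 0, 0, 0, -0.1, 1], [0, 0, 0, 0, 0, -0.2, 1], [0, 0, 0, 0, 0, -0.25, 1], [0, 0, 0, 0, 0, -0.25, 1], [0, 0, 0, 0, 0, -0.25, 1], [0, 0, 0, 0, 0, -0.2, 1], [0, 0, 0, 0, 0, -0.1, 1], [0, 0, 0, 0, 0, 0, 1]]

```text
time_s: 18.9
tool_pos: [0.4964, -0.3421, 0.1958]
orientation: [0.997, -0.072, 0.001, 0.001]
force: [-0.6, -0.2, -1.8]
gripper_width: 0.0176
```

Emit:
arm_command:
  moves:
    - [[0, 0, 0, 0, -0.1, 0, 1], [0, 0, 0, 0, -0.2, 0, 1], [0, 0, 0, 0, -0.235, 0, 1], [0, 0, 0, 0, -0.235, 0, 1], [0, 0, 0, 0, -0.235, 0, 1], [0, 0, 0, 0, -0.235, 0, 1], [0, 0, 0, 0, -0.235, 0, 1], [0, 0, 0, 0, -0.235, 0, 1], [0, 0, 0, 0, -0.2, 0, 1], [0, 0, 0, 0, -0.1, 0, 1], [0, 0, -0.1, 0, 0, 0, 1], [0, 0, -0.1, 0, 0, 0, 1], [0, 0, -0.1, 0, 0, 0, 1], [0, 0, -0.095, 0, 0, 0, 1], [0, 0, 0, 0, 0, 0, 1], [0, 0, 0, 0, 0, 0, 1]]

```text
time_s: 20.5
tool_pos: [0.5305, -0.1031, 0.1934]
orientation: [0.991, 0.133, -0.0, -0.0]
force: [-0.6, -0.1, -2.0]
gripper_width: 0.0176
```

Run:
```python
from plant import *
from h import *
s=state();go(s,(.5305,-.1013,.19),15.4);R=Ro.from_quat(s["orientation"]).as_matrix();c=camera_params("wrist")
p,d=snapshot("wrist");cv2.imwrite("pics/w4.png",p[:,:,::-1]);np.save("w4.npy",d)
W=cloud(c,d);near=(np.hypot(W[...,0]-.5305,W[...,1]+.1013)<.08)&(d>0)
for lo,hi in((.040,.052),(.008,.016)):
    w=W[near&(W[...,2]>lo)&(W[...,2]<hi)];print(lo,len(w),rect(w) if len(w) else 0,w.mean(0))
T=(W-s["tool_pos"])@R*1000;m=(np.abs(T[...,0])<15)&(np.abs(T[...,1])<40)&(T[...,2]>-15)&(T[...,2]<28)
t=T[m&(d>0)];print("held",len(t),rect(t/1000),np.percentile(t[:,2],[1,5,50,95,99]))
```

```text
t 20.5 tcp [ 0.5305 -0.1031  0.1934] head 15.26 tilt [-1.e-03  4.e-04 -1.e+00] w 0.0176 F [-0.58 -0.13 -1.98]
 rz total -0.0023
 shift frac [ 0.004  -0.014   0.0286]
0.04 1086 (array([ 532.1, -101.5]), array([39.5, 87.7]), 15.07) [ 0.52420442 -0.06749742  0.04580775]
0.008 11742 (array([ 532. , -101.7]), array([ 80.3, 109.8]), 15.05) [ 0.52992612 -0.09329732  0.01186354]
held 10292 (array([-0.1,  0.2]), array([30. , 61.3]), 0.71) [-13.42688453  -8.63653354  -5.9890921   12.73460939  18.54434334]
```

View pics/w4.png

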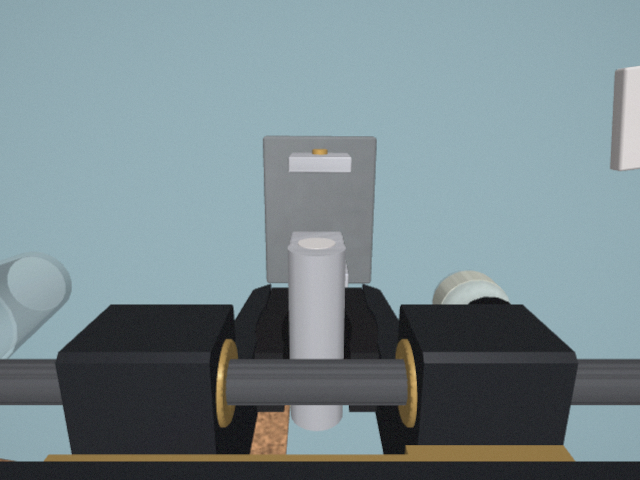

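The plate's outline (80.3 × 109.8 mm) gives the cradle at about (0.531, −0.1015), heading 15.1°. The sensor is held centrally and in line with it, far cheek at (320,162). Descending in stages.

Emit:
arm_command:
  moves:
    - [[0, 0, 0.003, 0.009, -0.011, 0.1, 1], [0, 0, 0, 0, 0, 0.2, 1], [0, 0, 0, 0, 0, 0.2, 1], [0, 0, 0, 0, 0, 0.2, 1], [0, 0, 0, 0, 0, 0.1, 1], [0, 0, 0, 0, 0, 0.05, 1], [0, 0, 0, 0, 0, 0, 1], [0, 0, 0, 0, 0, 0, 1], [0, 0, 0, 0, 0, 0, 1]]

```text
time_s: 21.45
tool_pos: [0.5319, -0.1017, 0.0929]
orientation: [0.991, 0.133, 0.001, 0.0]
force: [-0.9, 0.0, -1.6]
gripper_width: 0.0172
```

Run:
```python
from plant import *
from h import *
s=state();go(s,(.5312,-.1015,.033),15.1);R=Ro.from_quat(s["orientation"]).as_matrix();c=camera_params("wrist")
p,d=snapshot("wrist");cv2.imwrite("pics/w5.png",p[:,:,::-1])
W=cloud(c,d);near=(np.hypot(W[...,0]-.5305,W[...,1]+.1013)<.08)&(d>0)
T=(W-s["tool_pos"])@R*1000
w=W[near&(W[...,2]>.008)&(W[...,2]<.016)];print("plate",rect(w))
t=T[near&(W[...,2]>.041)&(W[...,2]<.050)];print("cheeks in tool",len(t),[np.round(np.percentile(t[k],[2,50,98],axis=0)[:,:2],1).tolist() for k in(t[:,1]>20,t[:,1]<-20) if k.any()])
m=(np.abs(T[...,0])<4)&(np.abs(T[...,1])<40)&(T[...,2]>-12)&(T[...,2]<-5)&(d>0);t=T[m]
print("back",len(t),t[:,1].min(),t[:,1].max(),"slope mm/mm",np.polyfit(t[:,1],t[:,2],1))
```

```text
t 21.45 tcp [ 0.5319 -0.1017  0.0929] head 15.24 tilt [ 1.6e-03 -6.0e-04 -1.0e+00] w 0.0172 F [-0.9   0.03 -1.63]
 rz total 0.0023
 shift frac [-0.0057 -0.0034  0.4991]
plate (array([528.7, -89.2]), array([80.3, 83.8]), 15.1)
cheeks in tool 2492 [[[-18.8, -43.8], [0.3, -39.3], [19.3, -33.9]]]
back 3423 -30.285933212583693 31.09732267856989 slope mm/mm [-1.95153038e-03 -7.60624799e+00]
```

View pics/w5.png

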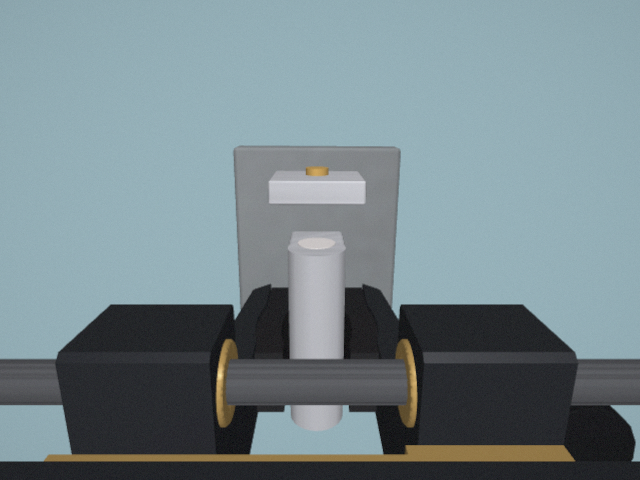

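The visible cheek's inner face is 34 mm from the tool axis, its middle within 0.3 mm, and the held sensor is level. I'll go down to just above the plate.

Emit:
arm_command:
  moves:
    - [[0, 0, 0.002, -0.004, -0.001, 0.05, 1], [0, 0, 0, 0, 0, 0.08, 1], [0, 0, 0, 0, 0, 0.08, 1], [0, 0, 0, 0, 0, 0.08, 1], [0, 0, 0, 0, 0, 0.07, 1], [0, 0, 0, 0, 0, 0.05, 1], [0, 0, 0, 0, 0, 0.03, 1], [0, 0, 0, 0, 0, 0.02, 1], [0, 0, 0, 0, 0, 0, 1], [0, 0, 0, 0, 0, 0, 1], [0, 0, 0, 0, 0, 0, 1]]

```text
time_s: 22.6
tool_pos: [0.5311, -0.1016, 0.0371]
orientation: [0.991, 0.132, 0.0, 0.0]
force: [0.0, -0.2, -1.7]
gripper_width: 0.0178
```

Run:
```python
from plant import *
from h import *
go(state(),(.5312,-.1015,.033),15.1)
```

```text
t 22.6 tcp [ 0.5311 -0.1016  0.0371] head 15.12 tilt [ 5.e-04 -2.e-04 -1.e+00] w 0.0178 F [ 0.04 -0.23 -1.72]
 rz total 0.0004
 shift frac [ 0.0011 -0.0007  0.0341]
```

Emit:
arm_command:
  moves:
    - [[0, 0, 0, 0, 0, 0.01, 1], [0, 0, 0, 0, 0, 0.01, 1], [0, 0, 0, 0, 0, 0.006, 1], [0, 0, 0, 0, 0, 0, 1], [0, 0, 0, 0, 0, 0, 1], [0, 0, 0, 0, 0, 0, 1]]

```text
time_s: 23.2
tool_pos: [0.531, -0.1015, 0.0337]
orientation: [0.991, 0.132, 0.0, 0.0]
force: [-0.5, -0.4, -0.6]
gripper_width: 0.0179
```

Emit:
arm_command:
  moves:
    - [[0, 0, 0, 0, 0, 0.005, 1], [0, 0, 0, 0, 0, 0, 1], [0, 0, 0, 0, 0, 0, 1], [0, 0, 0, 0, 0, 0, 1]]

```text
time_s: 23.6
tool_pos: [0.5309, -0.1015, 0.0331]
orientation: [0.991, 0.132, -0.0, -0.0]
force: [0.5, -0.5, -1.5]
gripper_width: 0.018
```

Emit:
arm_command:
  moves:
    - [[0, 0, 0, 0, 0, 0.004, 1], [0, 0, 0, 0, 0, 0, 1], [0, 0, 0, 0, 0, 0, 1], [0, 0, 0, 0, 0, 0, 1]]

```text
time_s: 24.0
tool_pos: [0.531, -0.1015, 0.033]
orientation: [0.991, 0.132, 0.0, 0.0]
force: [-3.3, 1.0, 4.2]
gripper_width: 0.0179
```

Run:
```python
from plant import *
from h import *
go(state(),(.5312,-.1015,.033),15.1)
```

```text
t 24.0 tcp [ 0.531  -0.1015  0.033 ] head 15.13 tilt [ 2.e-04 -1.e-04 -1.e+00] w 0.0179 F [-3.33  0.96  4.22]
 rz total 0.0005
 shift frac [ 0.0018  0.0002 -0.0002]
```

Contact with the plate at z = 0.033, about 6 N. Releasing evenly and rising.

Emit:
arm_command:
  moves:
    - [[0, 0, 0, 0, 0, -0.003, 1], [0, 0, 0, 0, 0, 0, 0.78], [0, 0, 0, 0, 0, 0, 0.74], [0, 0, 0, 0, 0, 0, 0.65], [0, 0, 0, 0, 0, 0, 0.5], [0, 0, 0, 0, 0, 0, 0.4], [0, 0, 0, 0, 0, 0, 0.4], [0, 0, 0, 0, 0, -0.1, 0.4], [0, 0, 0, 0, 0, -0.2, 0.4], [0, 0, 0, 0, 0, -0.3, 0.4], [0, 0, 0, 0, 0, -0.3, 0.4], [0, 0, 0, 0, 0, -0.3, 0.4], [0, 0, 0, 0, 0, -0.2, 0.4], [0, 0, 0, 0, 0, 0, 0.4], [0, 0, 0, 0, 0, 0, 0.4]]

```text
time_s: 25.5
tool_pos: [0.5307, -0.1014, 0.2011]
orientation: [0.991, 0.132, 0.0, 0.0]
force: [0.6, -0.2, -0.8]
gripper_width: 0.0529
```

Run:
```python
from plant import *
from h import *
s=state();go(s,(.5312,-.1015,.2),15.1);c=camera_params("wrist")
p,d=snapshot("wrist");cv2.imwrite("pics/w6.png",p[:,:,::-1])
W=cloud(c,d);near=(np.hypot(W[...,0]-.531,W[...,1]+.1015)<.08)&(d>0)
a=np.radians(15.1);ex=np.array([np.cos(a),np.sin(a)]);ey=np.array([-ex[1],ex[0]])
L=np.stack([(W[...,:2]-[.531,-.1015])@ex,(W[...,:2]-[.531,-.1015])@ey,W[...,2]],-1)*1000
f=lambda m:(int(m.sum()),rect(L[m]/1000),np.percentile(L[m][:,2],[5,50,95]).round(1))
print("plate",f(near&(L[...,2]>8)&(L[...,2]<15)))
print("sensor",f(near&(L[...,2]>30)&(L[...,2]<43)&(abs(L[...,1])<33)))
print("cheeks",f(near&(L[...,2]>43.5)&(L[...,2]<50)))
```

```text
t 25.5 tcp [ 0.5307 -0.1014  0.2011] head 15.12 tilt [ 3.e-04 -1.e-04 -1.e+00] w 0.0529 F [ 0.57 -0.15 -0.78]
 rz total 0.0004
 shift frac [0.0036 0.0015 0.0091]
plate (10516, (array([ 0.8, -0.4]), array([109.8,  80.2]), 89.9), array([10.6, 11.9, 13.1]))
sensor (2221, (array([-0.2, -0.2]), array([17.7, 60.9]), 0.51), array([34.4, 39.5, 41.4]))
cheeks (1773, (array([ 1. , -0.8]), array([88.5, 39.7]), 89.77), array([44.4, 45.8, 47. ]))
```

View pics/w6.png

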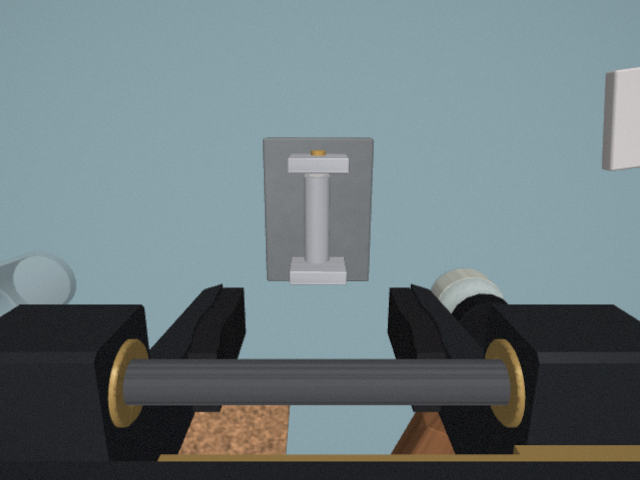

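The sensor stands between the cheeks at (317,218), with its top at 41 mm. It is about 1 mm from the middle across the cradle and centred along it. The gripper is clear, so I'm handing in.

```bash
python3 -c "
from plant import *
print(job_done())"
```

```text
the job is handed in; nothing more can be done
None
```

The light sensor is standing foot down in the reading cradle, and the job was handed in at about 25.5 s of the 67 s allowed.

- **Finding it:** I located the sensor from a streak of its back visible through the slit, about 41 mm along the slot. I lowered open jaws through the flaps around that spot and closed them. They stopped at 60.1 mm, which matched the sensor's length.
- **Moves:** I laid it on the left-hand cork mat, let go, and took it again across its narrow sides (17.9 mm). I then set it on the cradle plate with about 6 N of contact force and released it.

**Last checks:**
- **Cradle:** the final wrist picture and depth show the sensor upright between the cheeks. It is within 1 mm of the middle both across and along the cradle and turned less than 1° from it. The cradle's x position differed by about 1.5 mm between the top and wrist cameras, so I used a value in between.
- **Clearance:** the gripper was open, about 170 mm above the release height and touching nothing.
- **Bystanders:** I planned the moves to keep clear of them but took no final overall picture to confirm they had not moved.

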